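# Lay the lens carton down and hook the dust case shut

### The arm

A 6-joint arm with a two-finger parallel gripper is mounted at the origin on the work surface. World frame = base frame: x ahead of the robot, y to its left, z up, the work surface at z = 0. Lengths are in mm, angles in rad, forces in N, time in s.
With the tool pointing down it reaches from about 400 to 825 mm from the base axis. Payload 7 kg.
Tool frame: the origin (TCP) lies midway between the tips of the shut fingers; the grasp point (between the pads) lies 19 mm behind it; z points along the fingers, y is the line along which they close (so a half turn about z gives the same grasp; the last joint's range is limited). The gripper opens to 85 mm and grips with 20 to 120 N. Pads are 22 mm wide; open, the fingers measure 114 mm over their backs; the gripper's body (76 mm by 85 mm) begins 54 mm behind the grasp point. The pads swing forward as they close: fully open they stand 13 mm farther back than shut.
Start: joints at [0.288, 0.359, 0.012, 0, -1.224, -0.288], TCP at [674.978, -0.019, 231.302] pointing down, gripper open.
Joint ranges: [-3.07, 3.07], [-1.43, 2.12], [-1.02, 1.25], [-3.03, 1.67], [-3.05, -0], [-3.03, 3.03]. Speed limits (rad/s): [2.39, 2.39, 3.01, 3.14, 3.14, 3.14].

### API

Orientations are given as a unit quaternion [x, y, z, w].
In Python, from workcell import ctrl, eyes gives the robot as it stands.
- The arm moves only by the tool send_rows, never from a script. Its argument "rows" is text: rows parted by semicolons, each of 5 numbers parted by spaces: the gripper's target within -1 to 1 (fully open at 1, half-way at 0, shut at -1), then the shift along the tool's x, y, z in units of 50 mm (1.0 is 50 mm), then the turn about the tool's z in units of 10 degrees (1.0 is 10 degrees). A call has 1 to 12 rows; each row shifts and turns the commanded pose from where the row before left it, along the tool's axes as they then stand; what a row does not reach is not made up. A row lasts 1/8 s, in which the tool goes at most 62.5 mm and 10.7 degrees, less where a joint would pass 70% of its speed; a pose out of reach is approached as far as the arm can. A call is refused whole if a number of a shift passes 1 or a number of a turn 1, either way. A call with a gripper value outside its range is refused whole. The fingers move at their own pace and stop on an object; the grip force is fixed at half the most. Time passes only in rows, so rows that do not move let the fingers close. It gives the time, the measured TCP pose, the force, the opening and the grip force at its end, in the units of the state.
- ctrl.state(): the state, without advancing time (a new reading comes with each control period).
- eyes.read_camera(name): name is "scene" or "side" or "wrist"; returns a dict with "color" (480x640x3 uint8, red, green, blue), "range_z" (480x640 float32, mm along the optical axis (not along the pixel's ray), 0 where there is no reading), "intrinsics" (3x3 intrinsics, pixels), "world_to_cam" (4x4, takes a point from world to camera coordinates). Camera axes: x right, y down, z forward; pixel columns grow to the right and rows downward; lengths in mm; the calibration is good to about 2 mm. A picture is of the moment at which its call begins.
- ctrl.sign_off(): hands the job in; it is judged then, once.
Trained networks look in a picture, given as the dict that the camera call returned (one of the last four; its "shot" number tells which), for a name from the list of things; names that differ only in an ending like _2 or _b are one class to them, and where a whole thing is asked for, a point or a joint stands for the part that bears it (a point fixed in the world has none). Each returns a list of dicts, best first, with "p" (0 to 1); they miss things now and then, are a little off and sometimes report something else, mostly with a low value. They report only what shows in the picture. A call takes as long as a camera call. They do not tell look-alikes from the thing itself.
- eyes.find_in(query, picture): "bbox" ([left, top, width, height] as shares, 0 to 1, of the picture: columns of its width, rows of its height, round what is visible of it).
- eyes.landmark_of(query, picture): "location" ([column, row] as shares, 0 to 1, of the picture: columns of its width, rows of its height: a listed point, or the origin of a listed thing).
The state is a dict: "time_s": time; "joint_pos": joint angles; "joint_velocities": joint speeds; "tau": joint torques, N m; "eef_pos": TCP position; "tool_rot": TCP orientation; "wrist_force": force on the tool from outside, world axes, zero at the start; "moment": the same for the moment, N m; "grip_width": finger opening in mm; "grasp_force": force on a finger pad.
Only numpy, scipy, OpenCV 4.12 (cv2) and the standard library are available. Lean on these libraries where they do the work, as an engineer would, in place of code of your own. Each camera call takes 0.05 s, during which the arm holds its last target. There are 200 camera calls.

### The job

The lens carton stands too tall in the dust case: push it over at the top so that it lies on its back inside. Then thread the hook of the pole through the brass ring eye of the raised lid, swing the lid down with it until its catch has snapped and it is fully shut, unhook, and lay the pole down on the shelf top. Touch the lid and its ring with the pole only, do not force them, and leave the blower, filter case and dish where they are.

Things in the scene. Friction and masses are not known exactly. Their poses are not given: they have to be found in the camera images.
- case: Walnut dust case, fixed, 140 (its x) x 280 (its y) x 115 mm high, open top, walls 6 mm, inner floor 30 mm above the shelf top. Origin: centre of its underside, z up; x points to the hinged far side, y along the hinge. The carton stands in a 67 mm slot between the end wall (inner face y = -134 mm) and the foot strip.
- foot_strip (a point): Middle of the aluminium foot strip on the case floor, 8 mm high and 8 mm wide, running along the case's x at y = -63 mm, 4 mm above the floor. It blocks the carton's foot: pushing the carton's top towards the case's +y tips it over the strip into the empty space, about 190 mm long.
- lid (a joint): Angle of the clear acrylic lid (276 mm wide, 145 mm hinge to edge, 8 mm thick, 0.3 kg): 0 = flat shut on the rim, grows as it opens; 1.6 to 1.75 at the start, stop at 2.0. The stiff hinge (0.55 N m) holds it wherever it is left; 2 to 5 N at the ring moves it. From 0.06 to 0.03 rad a sprung catch resists: some 5 to 8 N at the ring; then it snaps home. Only a firm press, felt as a hard stop, ensures it.
- lid_hinge (a point): Middle of the lid's hinge line, on the far rim of the case at 115 mm height; the hinge axis is the case's y. At angle a the ring centre lies, in case axes from here, at x = -161 cos(a) + 4 sin(a), z = 161 sin(a) + 4 cos(a) mm.
- ring_eye (a point): Centre of the brass ring eye standing out in the lid's plane from the middle of its free edge. Hole 30 mm across, outside 44 mm, wire 7 mm. The hole's axis is the case's y at every lid angle: a hook enters sideways, from the case's -y side, and can stay in all the way down. With 11 mm play each way, the lid lags behind the hook.
- carton_center (a point): Centre of the lens carton, white with a yellow band, 90 (x) x 60 (y) x 140 (z) mm, about 0.3 kg, z up while it stands, axes nearly the case's. It stands in the slot at the case's -y end, its top 170 mm above the shelf top, 55 mm over the rim. Laid down, it fits under the lid.
- pole_grip (a point): Centre of the wooden grip of the hooked pole (0.14 kg) lying on the shelf top: grip 90 mm long (x, towards the hook) x 26 wide (y) x 34 high (z), centre 17 mm up. An 8 mm steel rod runs from the grip's front along x to x = 135 mm and there turns square to +y (the hook, ending at y = 49 mm), all at the grip's mid height.
- pole_hook (a point): Middle of the pole's hook, 135 mm ahead (x) and 26 mm to the left (y) of the grip's centre, same axes. The 8 mm hook reaches 23 mm either way from here along y.
- blower: Black silicone air blower standing on end, 68 mm across, 105 mm high; bystander. Origin: centre of its underside.
- filter_case: Round grey plastic filter case, 84 mm across, 22 mm high; bystander. Origin: centre of its underside.
- dish: White ceramic dish with three lens caps, 96 mm across, 24 mm high; bystander. Origin: centre of its underside.
Things that resemble listed ones, but are neither listed nor needed, are in the scene too. There is more than one size of the part that bears pole_grip; the job needs the middle-sized.

How it is judged (in metres and radians):
On the way, in this order (a step that is already met when the one before it is completed fails the run):
1. the carton lies on its back in the case, below the rim, the lid still up (angle between carton_center's own z axis and vertical above 1.35 rad and height (world z) of carton_center below 0.078 m and x of carton_center in the frame of case between -0.07 and 0.07 m and y of carton_center in the frame of case between -0.134 and 0.134 m and value of joint lid above 1.3 rad), for 0.2 s.
2. the pole's hook is through the ring eye of the raised lid (distance between pole_hook and ring_eye below 0.02 m and value of joint lid above 1.3 rad), for 0.1 s.
3. the lid is more than half way down with the hook still in the ring (distance between pole_hook and ring_eye below 0.02 m and value of joint lid below 0.7 rad), for 0.05 s.
At the end, for the whole second after the job is handed in: The lid is shut to within 0.02 rad (about 3 mm at the ring); the carton lies inside the case (tipped by more than 1.35 rad, its centre within the walls and below 78 mm); the pole lies on the shelf top (grip centre below 30 mm), clear of the lid and its ring (value of joint lid below 0.02 rad and angle between carton_center's own z axis and vertical above 1.35 rad and height (world z) of carton_center below 0.078 m and x of carton_center in the frame of case between -0.07 and 0.07 m and y of carton_center in the frame of case between -0.134 and 0.134 m and height (world z) of pole_grip below 0.03 m and contact force between pole and lid below 0.1 N and distance between pole_hook and ring_eye above 0.03 m); the robot touches nothing.
It fails at once if the robot itself touches the lid or ring (over 2 N) (contact force between any of the fingers, the arm and lid above 2 N).
It fails at once if the pole forces the lid or ring (over 40 N) (contact force between pole and lid above 40 N).
It fails at once if the blower, filter case or dish is moved by more than 30 mm (distance of any of blower, filter_case, dish from where it was at the start of the episode above 0.03 m).
It also fails if it takes over 59 s, if anything falls off the work surface, if the arm or the gripper's body presses on something with over 40 N, if the wrist force passes 120 N, or if a joint passes its speed limit or range.

## Working session

There is one attempt and no reset: what is moved stays moved. The work goes in short steps, Python scripts to look and compute and a tool call to move; the robot and the scene stay as the last step left them, time stands still between calls to the robot, and variables do not carry over. Pictures are saved under pics/ and viewed, at most 10 in all, crops included, and the job is handed in when it is done.

Besides the shell and the picture viewer there is one more tool, called by a JSON object that holds its "op" and its "data", one argument or row to a line. send_rows: Moves the arm, as the interface text tells. Its arguments: {"type":"object","properties":{"rows":{"type":"string"}},"required":["rows"]}

```bash
ls; mkdir -p pics
cat > h.py <<'E'
import numpy as np, cv2
from workcell import ctrl, eyes
def px2w(d,uv,z=None):
    K=d["intrinsics"];T=np.linalg.inv(d["world_to_cam"])
    u,v=uv
    r=np.linalg.inv(K)@[u,v,1.]
    if z is None:
        p=np.median([q for q in d["range_z"][int(v)-1:int(v)+2,int(u)-1:int(u)+2].ravel() if q>0] or [0])
        return T[:3,:3]@(r*p)+T[:3,3]
    R=T[:3,:3]@r; return T[:3,3]+R*(z-T[2,3])/R[2]
def save(d,n): cv2.imwrite("pics/%s.png"%n,d["color"][:,:,::-1])
def tri(ds,uvs):
    A=np.zeros((3,3));b=np.zeros(3)
    for d,uv in zip(ds,uvs):
        T=np.linalg.inv(d["world_to_cam"]);r=T[:3,:3]@np.linalg.inv(d["intrinsics"])@[uv[0],uv[1],1.];r/=np.linalg.norm(r)
        P=np.eye(3)-np.outer(r,r);A+=P;b+=P@T[:3,3]
    return np.linalg.solve(A,b)
E
python3 - <<'E'
from h import *
np.set_printoptions(precision=1,suppress=True)
print(ctrl.state())
for c in ["scene","side"]:
    d=eyes.read_camera(c);save(d,c+"0")
    print(c,np.linalg.inv(d["world_to_cam"])[:3,3])
    for q in ["case","foot_strip","lid_hinge","ring_eye","carton_center","pole_grip","pole_hook","blower","filter_case","dish"]:
        for r in eyes.landmark_of(q,d)[:4]:
            uv=np.array(r["location"])*[640,480]
            if r["p"]>.2 and 1<uv[0]<638 and 1<uv[1]<478: print(q,round(r["p"],2),uv,"depth",px2w(d,uv),"z0",px2w(d,uv,{"lid_hinge":115,"foot_strip":34,"pole_grip":17,"pole_hook":17,"carton_center":100}.get(q,0)))
E
```

```text
pics
{'time_s': 0.0, 'joint_pos': array([ 0.3,  0.4,  0. , -0. , -1.2, -0.3]), 'joint_velocities': array([ 0.,  0.,  0., -0., -0.,  0.]), 'tau': array([  0. , -58.3,  29.3,   6.9,  -0. ,  -0. ]), 'eef_pos': array([674.5,  -0. , 230.4]), 'tool_rot': array([-0.7,  0.7,  0. , -0. ]), 'wrist_force': array([-0.3, -0.3,  0.8]), 'moment': array([ 0., -0., -0.]), 'grasp_force': 0.0, 'grip_width': 85.34532743648003}
scene [  526.3 -1018.2  1038.8]
lid_hinge 0.76 [434.2 236.9] depth [679.8  -2.  127. ] z0 [681.8  11.5 115. ]
ring_eye 0.69 [449.4 185.6] depth [698.7  28.3 258.2] z0 [755.7 374.5   0. ]
carton_center 0.66 [400.1 267. ] depth [ 598.4 -123.9  140.3] z0 [601.6 -83.9 100. ]
pole_grip 0.89 [319.1 375.1] depth [ 440.5 -348.8   31.4] z0 [ 439.2 -339.2   17. ]
pole_grip 0.88 [312.1 431.7] depth [ 440.4 -473.3   24.8] z0 [ 439.7 -469.1   17. ]
pole_grip 0.55 [197.9 328.8] depth [ 162.3 -265.2   46.8] z0 [ 151.4 -242.6   17. ]
pole_grip 0.22 [393.6 176.5] depth [586.9 380.8  17.4] z0 [586.9 381.4  17. ]
pole_hook 0.91 [270.1 420.3] depth [ 351.6 -445.     2.9] z0 [ 354.  -452.8   17. ]
pol
[... 686 characters left out ...]
99. ] depth [ 573.3 -302.2    5. ] z0 [ 577. -308.    0.]
carton_center 0.92 [280.6 206.2] depth [576.  -66.6 118.7] z0 [591.5 -86.2 100. ]
carton_center 0.57 [257.9 247.1] depth [543.2  79.5  83.6] z0 [530.7  93.7 100. ]
pole_grip 0.8 [369.7 202.4] depth [ 431.  -333.4   33.8] z0 [ 441.6 -353.7   17. ]
pole_grip 0.53 [328.1 200.4] depth [ 553.7 -283.1   19.3] z0 [ 555.4 -285.6   17. ]
pole_grip 0.51 [228.7 361.2] depth [394.1 379.   13.9] z0 [392.3 380.7  17. ]
blower 0.69 [311.9 188.5] depth [ 639.1 -314.9   12.2] z0 [ 648.9 -329.1    0. ]
filter_case 0.75 [157.6 340.4] depth [568.6 436.8  25.3] z0 [587.6 424.2   0. ]
dish 0.57 [227.  359.3] depth [400.8 377.3  14.4] z0 [409.3 369.4   0. ]
```

View pics/scene0.png

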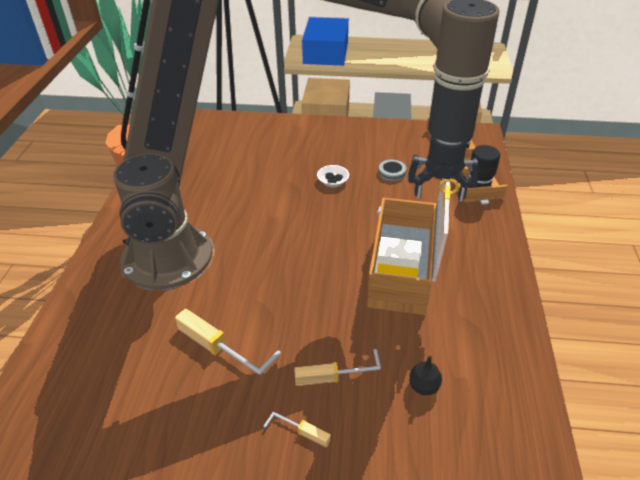

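View pics/side0.png

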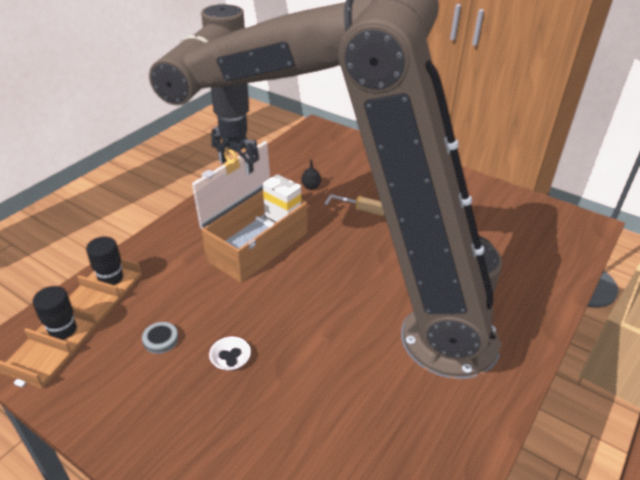

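The scene shows the carton at (400,260) in the case, the lid edge-on at (445,225) and the ring at (449,186), right by the gripper. The middle-sized pole has its grip at (318,375) and its hook at (378,358). I'll refine the case, pole, carton and ring positions with depth.

```bash
cat >> h.py <<'E'
def cloud(d):
    v,u=np.nonzero(d["range_z"]>0);z=d["range_z"][v,u]
    T=np.linalg.inv(d["world_to_cam"]);K=d["intrinsics"]
    c=np.stack([(u-K[0,2])*z/K[0,0],(v-K[1,2])*z/K[1,1],z])
    return (T[:3,:3]@c).T+T[:3,3],d["color"][v,u].astype(int),np.stack([u,v],1)
E
python3 - <<'E'
from h import *
np.set_printoptions(precision=1,suppress=True)
ds={c:eyes.read_camera(c) for c in ["scene","side","wrist"]}
save(ds["wrist"],"wrist0")
a,b=ds["scene"],ds["side"]
w=np.array([640,480])
def best(q,d): return [(round(r["p"],2),np.array(r["location"])*w) for r in eyes.landmark_of(q,d)[:3]]
A=best("ring_eye",a)[0][1];B=best("ring_eye",b)[0][1]
print("ring tri",tri([a,b],[A,B]))
print("hinge tri",tri([a,b],[best("lid_hinge",a)[0][1],best("lid_hinge",b)[0][1]]))
print("carton tri",tri([a,b],[best("carton_center",a)[0][1],best("carton_center",b)[0][1]]))
print("wrist ring",best("ring_eye",ds["wrist"]), np.linalg.inv(ds["wrist"]["world_to_cam"])[:3])
def rect(n,P):
    r=cv2.minAreaRect(P[:,:2].astype(np.float32));print(n,len(P),r)
for n,d in (("scene",a),("side",b)):
    P,C,UV=cloud(d)
    m=(abs(P[:,0]-610)<150)&(abs(P[:,1])<220)
    # floor check
    g=(abs(P[:,2])<8)&(P[:,0]>300)&(P[:,0]<900)&(abs(P[:,1])<500);print("table z",np.median(P[g,2]))
    k=m&(abs(P[:,2]-115)<5)&(C[:,0]-C[:,2]>35);rect(n+" rim",P[k])
    if k.any(): print(np.percentile(P[k],[1,99],axis=0))
    k=m&(abs(P[:,2]-170)<5)&(C.min(1)>150);rect(n+" carton top",P[k])
    for nm,c in (("mid",(440,-340)),("small",(440,-470)),("big",(160,-250))):
        k=(np.hypot(P[:,0]-c[0],P[:,1]-c[1])<110)&(P[:,2]>22)&(P[:,2]<60)&(C[:,0]-C[:,2]>40);rect(n+" "+nm,P[k]); 
        if k.any():print("z",np.percentile(P[k,2],[50,95]))
    k=(np.hypot(P[:,0]-520,P[:,1]+300)<90)&(P[:,2]>9)&(P[:,2]<40)&(abs(C[:,0]-C[:,2])<40)
    print("rod",k.sum(), np.array([[*P[i]] for i in np.nonzero(k)[0][::12]]))
    # lid plane
    k=m&(P[:,2]>135)&(P[:,2]<250)&(P[:,0]>670)&(P[:,0]<730)&(C.min(1)>110);
    if k.sum()>20:
        Q=P[k];f=np.polyfit(Q[:,2],Q[:,0],1);print("lid x vs z",f,k.sum(),np.percentile(Q,[2,98],axis=0))
E
```

```text
ring tri [691.5   1.8 278.8]
hinge tri [671.7  -1.5 124.3]
carton tri [597.4 -92.  101.5]
wrist ring [(0.68, array([270.3, 368.1]))] [[ -1.    0.   -0.  674.9]
 [ -0.    1.    0.3 -72.8]
 [  0.    0.3  -1.  373.6]]
table z 1.7278773721541256
scene rim 865 ((608.4520263671875, 6.7279510498046875), (289.1020202636719, 146.05775451660156), 86.71935272216797)
[[ 532.2 -137.9  110.3]
 [ 687.1  149.5  119.8]]
scene carton top 809 ((613.3289794921875, -96.55364227294922), (67.22115325927734, 129.7881317138672), 84.99528503417969)
scene mid 585 ((431.0277404785156, -334.5295104980469), (61.668663024902344, 184.87677001953125), 83.61414337158203)
z [34.5 38.5]
scene small 284 ((442.9405822753906, -470.84075927734375), (19.628320693969727, 63.704017639160156), 67.08451080322266)
z [24.8 28. ]
scene big 925 ((158.99205017089844, -252.51104736328125), (38.03679656982422, 123.5612564086914), 58.20075988769531)
z [45.6 49.9]
rod 220 [[ 550.  -262.8   19.5]
 [ 552.4 -271.5   20.8]
 [ 555.  -276.8   17.4]
 [ 559.4 -288.3   23.1]
 [ 562.  -293.    19. ]
 [ 564.4 -300.5   19.1]
 [ 560.2 -307.4   21. ]
[... 464 characters left out ...]
44, 148.52000427246094), 84.55949401855469)
[[ 529.1 -125.   110.1]
 [ 688.8  149.5  119.9]]
side carton top 447 ((621.1094970703125, 5.202880859375), (276.199951171875, 132.2220001220703), 83.21807098388672)
side mid 210 ((432.58087158203125, -337.1936950683594), (88.04197692871094, 36.87617492675781), 9.362298965454102)
z [34.4 40.2]
side small 0 ((0.0, 0.0), (0.0, 0.0), 0.0)
side big 0 ((0.0, 0.0), (0.0, 0.0), 0.0)
rod 91 [[ 562.2 -312.2   23.7]
 [ 549.4 -310.4   22.2]
 [ 539.3 -312.6   21.2]
 [ 531.4 -312.1   21. ]
 [ 555.4 -290.6   19.6]
 [ 555.3 -278.7   22.8]
 [ 484.  -332.8   21. ]
 [ 549.4 -269.9   22.7]]
lid x vs z [  0.1 673.5] 2414 [[ 671.4 -132.4  137.4]
 [ 698.3  134.5  247.3]]
```

View pics/wrist0.png

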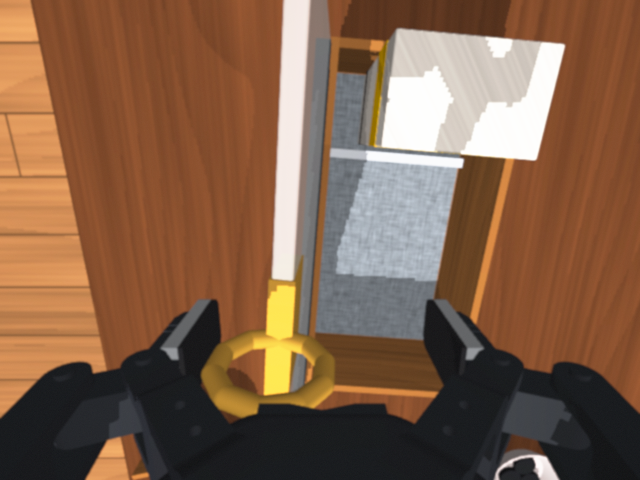

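The wrist view shows the ring at (270,368), between the open fingers, with the carton at top right (470,90) and the strip at (400,157). I'll centre the gripper on the ring, lift straight out, go behind the carton with the fingers shut, and look again.

{"op": "send_rows", "data": {
  "rows": "1 0 -0.2 0 0; 1 0 0 -0.5 0; 1 0 0 -1 0; 1 0 0 -1 0; -1 0.8 0.4 0 0; -1 1 0.4 0 0; -1 1 0.4 0 0; -1 1 0.5 0 0; -1 0 0 0 0"
}}

```text
time_s: 2.72
eef_pos: [598.9, -193.2, 357.0]
tool_rot: [-0.706, 0.708, -0.0, 0.0]
wrist_force: [1.7, -0.2, 0.9]
grip_width: -0.1
grasp_force: 0.0
```

Run:
```python
from h import *
np.set_printoptions(precision=1,suppress=True)
s=ctrl.state();print(s["time_s"],s["eef_pos"],s["wrist_force"],s["grip_width"])
a,b=[eyes.read_camera(c) for c in ["scene","side"]]
save(a,"scene1")
w=np.array([640,480])
best=lambda q,d:np.array(eyes.landmark_of(q,d)[0]["location"])*w
for q in ["ring_eye","lid_hinge","carton_center"]: print(q,tri([a,b],[best(q,a),best(q,b)]))
for n,d in (("scene",a),("side",b)):
    P,C,UV=cloud(d)
    m=(abs(P[:,0]-610)<120)&(abs(P[:,1])<200)
    k=m&(P[:,2]>135)&(P[:,2]<255)&(P[:,0]>660)&(P[:,0]<730)&(abs(P[:,1])<150)&(C.min(1)>100)
    Q=P[k];X=np.c_[Q[:,1],Q[:,2]-115,np.ones(len(Q))]
    for _ in range(4):
        f=np.linalg.lstsq(X,Q[:,0],rcond=None)[0];r=abs(X@f-Q[:,0]);g=r<max(6,2*np.median(r));X,Q=X[g],Q[g]
    print(n,"lid x= a*y+b*(z-115)+c",f.round(3),len(Q),"y ends",np.percentile(Q[:,1],[1,99]),"zmax",np.percentile(Q[:,2],99))
    k=m&(abs(P[:,2]-170)<5)&(P[:,1]<-40)&(P[:,0]<660);print(n,"carton",cv2.minAreaRect(P[k][:,:2].astype(np.float32)),np.percentile(P[k],[2,98],axis=0).ravel())
    # near rim (x small side): lowest x edge at rim height
    k=m&(abs(P[:,2]-115)<4)&(P[:,0]<560);Q=P[k]
    if k.sum()>30: print(n,"near rim fit x=a*y+c",np.polyfit(Q[:,1],Q[:,0],1),k.sum(),"end",np.percentile(Q[:,1],[1,99]))
```

```text
2.725 [ 598.9 -193.2  357. ] [ 1.7 -0.2  0.9] -0.11721645676181948
ring_eye [692.6  -1.  283.7]Traceback (most recent call last):
  File "<stdin>", line 8, in <module>
  File "<stdin>", line 7, in <lambda>
IndexError: list index out of range
```

```bash
cat > m.py <<'E'
from h import *
np.set_printoptions(precision=1,suppress=True)
a,b=[eyes.read_camera(c) for c in ["scene","side"]]
for n,d in (("scene",a),("side",b)):
    P,C,UV=cloud(d)
    m=(abs(P[:,0]-610)<120)&(abs(P[:,1])<200)
    k=m&(P[:,2]>135)&(P[:,2]<255)&(P[:,0]>660)&(P[:,0]<730)&(abs(P[:,1])<150)&(C.min(1)>100)
    Q=P[k];X=np.c_[Q[:,1],Q[:,2]-115,np.ones(len(Q))]
    for _ in range(4):
        f=np.linalg.lstsq(X,Q[:,0],rcond=None)[0];r=abs(X@f-Q[:,0]);g=r<max(6,2*np.median(r));X,Q=X[g],Q[g]
    print(n,"lid x= a*y+b*(z-115)+c",f.round(3),len(Q),"y ends",np.percentile(Q[:,1],[1,99]),"zmax",np.percentile(Q[:,2],99))
    k=m&(abs(P[:,2]-170)<5)&(P[:,1]<-40)&(P[:,0]<660)
    if k.any(): print(n,"carton",cv2.minAreaRect(P[k][:,:2].astype(np.float32)),np.percentile(P[k],[2,98],axis=0).ravel())
    k=m&(abs(P[:,2]-115)<4)&(P[:,0]<560);Q=P[k]
    if k.sum()>30: print(n,"near rim fit x=a*y+c",np.polyfit(Q[:,1],Q[:,0],1).round(3),k.sum(),"end",np.percentile(Q[:,1],[1,99]))
E
python3 m.py
```

```text
scene lid x= a*y+b*(z-115)+c [  0.1   0.  679.9] 593 y ends [-138.5  115.2] zmax 252.96181831949767
scene carton ((593.5894165039062, -95.5539321899414), (66.04605865478516, 89.91058349609375), 85.5142822265625) [ 550.3 -127.4  166.3  636.9  -64.8  174.5]
scene near rim fit x=a*y+c [  0.  544.6] 248 end [-131.3  151.2]
side lid x= a*y+b*(z-115)+c [  0.1   0.  679.8] 2697 y ends [-136.3  136.2] zmax 253.7083676226291
side carton ((591.8858032226562, -97.37628936767578), (69.28271484375, 96.99555206298828), 84.07266235351562) [ 546.9 -126.6  165.7  635.8  -64.5  174.7]
side near rim fit x=a*y+c [  0.  542.9] 271 end [-128.8  150. ]
```

{"op": "send_rows", "data": {
  "rows": "-1 0 0.15 1 0; -1 0 0 1 0; -1 0 0 1 0; -1 0 0 1 0; -1 -0.5 0 0.15 0; -1 -0.4 0 0 0; -1 -0.25 -0.02 0 0; -1 -0.25 -0.02 0 0; -1 -0.25 -0.02 0 0; -1 -0.25 -0.02 0 0; -1 -0.25 -0.02 0 0; -1 -0.25 -0.02 0 0"
}}

```text
time_s: 4.58
eef_pos: [598.5, -69.2, 148.8]
tool_rot: [-0.707, 0.707, 0.0, -0.0]
wrist_force: [0.1, 0.4, 0.5]
grip_width: -0.1
grasp_force: 0.0
```

{"op": "send_rows", "data": {
  "rows": "-1 -0.25 -0.02 0 0; -1 -0.2 0 0 0; -1 0 0 0 0; -1 0 0 0 0"
}}

```text
time_s: 5.08
eef_pos: [599.4, -47.6, 148.8]
tool_rot: [0.707, -0.707, -0.0, 0.0]
wrist_force: [0.3, 0.2, -0.0]
grip_width: -0.2
grasp_force: 0.0
```

Run:
```python
from h import *
s=ctrl.state();print(s["time_s"],s["eef_pos"],s["wrist_force"])
d=eyes.read_camera("scene");save(d,"scene2")
P,C,U=cloud(d)
k=(abs(P[:,0]-600)<45)&(abs(P[:,1])<150)&(C.min(1)>150)&(P[:,2]<180);print(k.sum(),np.percentile(P[k],[2,50,98],axis=0).round(0))
```

```text
5.075 [599.41056694 -47.6382278  148.78571606] [ 0.2504232  0.1890276 -0.0448697]
1325 [[557. -80.  68.]
 [597. -45.  97.]
 [642.  57. 104.]]
```

View pics/scene2.png

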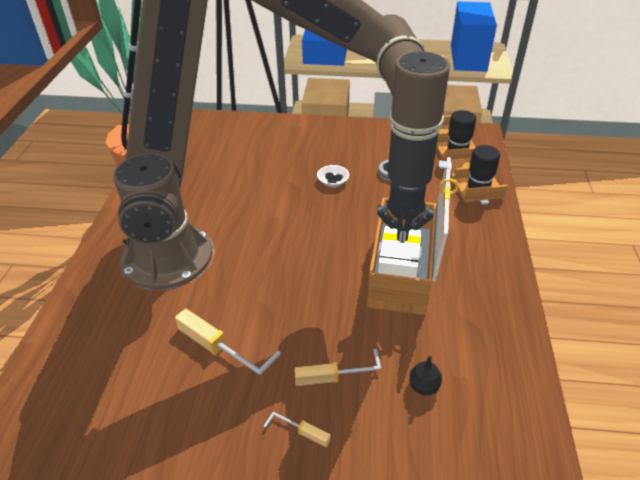

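The scene shows the carton lying on its back in the case (400,245). Next I'll go over the pole, opening and turning the gripper.

{"op": "send_rows", "data": {
  "rows": "-1 0 0 -1 0; 1 0 0 -1 0; 1 0.7 0.3 -0.2 0; 1 0.9 0.5 0 0; 1 1 0.5 0 0; 1 1 0.5 0 0; 1 1 0.5 0 0; 1 1 0.5 0 0; 1 0 0 0 1; 1 0 0 0 1; 1 0 0 0 1; 1 0 0 0 1"
}}

```text
time_s: 6.62
eef_pos: [459.1, -328.0, 258.8]
tool_rot: [-0.42, 0.908, 0.0, -0.0]
wrist_force: [0.4, 1.0, -1.0]
grip_width: 85.3
grasp_force: 0.0
```

{"op": "send_rows", "data": {
  "rows": "1 0 0 0 1; 1 0 0 0 1; 1 0 0 0 1; 1 0 0 0 0.7; 1 0 0 0 0"
}}

```text
time_s: 7.25
eef_pos: [459.2, -327.8, 258.8]
tool_rot: [-0.113, 0.994, 0.0, -0.0]
wrist_force: [-0.2, 0.6, -1.0]
grip_width: 85.3
grasp_force: 0.0
```

```bash
cat > pole.py <<'E'
from h import *
np.set_printoptions(precision=2,suppress=True)
s=ctrl.state();print(s["time_s"],s["eef_pos"],s["tool_rot"],s["joint_pos"],s["wrist_force"])
for c in ["wrist","scene"]:
    d=eyes.read_camera(c)
    if c=="wrist": save(d,"wrist1")
    P,C,U=cloud(d)
    near=np.hypot(P[:,0]-480,P[:,1]+325)<120
    k=near&(P[:,2]>26)&(P[:,2]<42)&(C[:,0]-C[:,2]>40)&(P[:,0]<490);Q=P[k]
    if k.sum()>50:
        ctr=np.median(Q,axis=0);Q=Q[np.hypot(*(Q-ctr)[:,:2].T)<65]
        r=cv2.minAreaRect(Q[:,:2].astype(np.float32));print(c,"grip",k.sum(),r,"z",np.median(Q[:,2]))
    k=near&(P[:,2]>10)&(P[:,2]<32)&(C.max(1)-C.min(1)<50)&(P[:,0]>485)&(P[:,0]<585);Q=P[k]
    if k.sum()>20:
        rod=Q[(Q[:,0]>490)&(Q[:,0]<545)&(Q[:,1]<-300)]
        if len(rod)>8: f=np.polyfit(rod[:,0],rod[:,1],1);print(c,"rod yaw",np.degrees(np.arctan(f[0])),"y at 500",np.polyval(f,500),np.median(rod[:,2]),len(rod))
        hk=Q[Q[:,1]>-298]
        if len(hk)>8: f=np.polyfit(hk[:,1],hk[:,0],1);print(c,"hook yaw",-np.degrees(np.arctan(f[0])),"x at -285",np.polyval(f,-285),"ymax",hk[:,1].max(),np.median(hk[:,2]),len(hk))
E
python3 pole.py
```

```text
7.25 [ 459.2  -327.82  258.81] [-0.11  0.99  0.   -0.  ] [-0.27  0.16 -0.19 -0.   -1.22 -1.07] [-0.22  0.58 -0.97]
wrist grip 659 ((430.7518310546875, -337.8731994628906), (90.2731704711914, 25.247331619262695), 12.335350036621094) z 33.31146964246949
wrist rod yaw 12.99462073652712 y at 500 -323.09407731793624 19.749109487124258 307
wrist hook yaw 12.348790109482218 x at -285 555.8230196556166 ymax -261.96504038275026 19.688411678535374 182
scene grip 539 ((431.4819030761719, -338.2723388671875), (89.79816436767578, 30.300621032714844), 11.521659851074219) z 35.00984464608962
scene rod yaw 12.120380466007393 y at 500 -323.9087589548909 21.299563185269733 98
scene hook yaw 12.022714559262653 x at -285 557.4300678384097 ymax -263.9571270268966 21.453404917002672 50
```

{"op": "send_rows", "data": {
  "rows": "1 0 -0.08 1 0.06; 1 0 0 1 0; 1 0 0 1 0; 1 0 0 1 0; 1 0 0 0.8 0; 1 0 0 0.26 0; -1 0 0 0 0; -1 0 0 0 0; -1 0 0 0 0; -1 0 0 0 0; -1 0 0 0 0"
}}

```text
time_s: 8.72
eef_pos: [461.5, -331.8, 7.5]
tool_rot: [-0.108, 0.994, -0.001, 0.001]
wrist_force: [-0.3, 1.1, 7.9]
grip_width: 25.1
grasp_force: 59.8
```

{"op": "send_rows", "data": {
  "rows": "-1 0 0 -0.3 0; -1 0 0 -0.7 0; -1 0 0 -0.85 0; -1 0 0 -0.85 0; -1 0 0 -0.85 0; -1 0 0 -0.85 0.7; -1 0 0 -0.75 1; -1 -0.2 0.4 0 0; -1 -0.25 0.7 0 0; -1 -0.25 0.7 0 0; -1 -0.25 0.7 0 0; -1 -0.25 0.7 0 0"
}}

```text
time_s: 10.22
eef_pos: [532.8, -175.6, 264.3]
tool_rot: [0.04, 0.999, 0.0, 0.0]
wrist_force: [0.7, -1.0, -1.1]
grip_width: 25.4
grasp_force: 59.2
```

{"op": "send_rows", "data": {
  "rows": "-1 -0.25 0.7 0 0; -1 -0.25 0.7 0 0; -1 -0.23 0.7 0 0; -1 0 0 0 0; -1 0 0 0 0"
}}

```text
time_s: 10.85
eef_pos: [577.3, -75.0, 263.9]
tool_rot: [0.04, 0.999, 0.0, 0.0]
wrist_force: [-0.1, 0.3, -1.0]
grip_width: 25.0
grasp_force: 59.2
```

```bash
cat > rel.py <<'E'
from h import *
import sys
np.set_printoptions(precision=1,suppress=True)
s=ctrl.state();print(s["time_s"],s["eef_pos"],s["tool_rot"],s["wrist_force"],s["grip_width"],s["joint_pos"].round(2))
w=np.array([640,480]);L={}
for c in ["scene","side"]:
    d=eyes.read_camera(c);save(d,sys.argv[1]+c)
    for q in ["ring_eye","pole_hook"]:
        R=[(round(r["p"],2),np.array(r["location"])*w) for r in eyes.landmark_of(q,d)]
        print(c,q,R[:4]);L[c,q]=(d,R)
np.save("/tmp/x.npy",0)
for q in ["ring_eye","pole_hook"]:
    for pa,ua in L["scene",q][1][:4]:
        for pb,ub in L["side",q][1][:4]:
            p=tri([L["scene",q][0],L["side",q][0]],[ua,ub])
            if p[2]>60 and 450<p[0]<800: print(q,pa,pb,p)
E
python3 rel.py r0
```

```text
10.85 [577.3 -75.  263.9] [0. 1. 0. 0.] [-0.1  0.3 -1. ] 25.021417026612756 [ 0.2  0.2 -0.1 -0.  -1.2 -1.9]
scene ring_eye [(0.94, array([452. , 187.5]))]
scene pole_hook [(0.8, array([447.4, 201.9])), (0.58, array([270. , 362.3])), (0.57, array([268.3, 417.8]))]
side ring_eye [(0.56, array([232.1, 155.3]))]
side pole_hook [(0.75, array([411.1, 199.5])), (0.58, array([247.7, 147.8])), (0.58, array([159.2, 337.9])), (0.51, array([400.1, 219.4]))]
ring_eye 0.94 0.56 [695.7  -8.4 277.6]
pole_hook 0.8 0.75 [ 457.  -183.8  277.6]
pole_hook 0.8 0.58 [683.4 -60.6 278.9]
pole_hook 0.8 0.51 [ 462.3 -135.9  239.5]
pole_hook 0.58 0.58 [ 544.  -256.5  172.6]
pole_hook 0.57 0.58 [ 574.3 -333.1  132.3]
```

```bash
cat > fine.py <<'E'
from h import *
import sys
np.set_printoptions(precision=3,suppress=True)
D={c:eyes.read_camera(c) for c in ["scene","side","wrist"]}
out=[]
for c,(cx,cy) in (("scene",(445,200)),("side",(240,155))):
    d=D[c];im=d["color"][cy-40:cy+40,cx-45:cx+45];out.append(cv2.resize(im,(390,347),interpolation=cv2.INTER_CUBIC))
    P,C,U=cloud(d)
    m=(P[:,0]>640)&(P[:,0]<740)&(abs(P[:,1])<60)&(P[:,2]>245)&(P[:,2]<320)
    y=m&(C[:,0]-C[:,2]>70)&(C[:,0]>130)
    if y.any(): print(c,"ring pts",y.sum(),np.percentile(P[y],[2,50,98],axis=0).round(1).tolist(),"px",U[y].min(0),U[y].max(0))
    P0=P
    k=(P[:,2]>135)&(P[:,2]<255)&(P[:,0]>660)&(P[:,0]<730)&(abs(P[:,1])<140)&(C.min(1)>100)
    Q=P[k];X=np.c_[Q[:,1],Q[:,2]-115,np.ones(len(Q))]
    for _ in range(4):
        f=np.linalg.lstsq(X,Q[:,0],rcond=None)[0];r=abs(X@f-Q[:,0]);g=r<max(5,2*np.median(r));X,Q=X[g],Q[g]
    print(c,"lid",f,len(Q),"ang",np.pi/2+np.arctan(f[1]),"yends",np.percentile(Q[:,1],[1,99]))
    k=(P[:,0]>625)&(P[:,0]<700)&(P[:,1]>-110)&(P[:,1]<-15)&(P[:,2]>262)&(P[:,2]<300);print("rod pts",k.sum(),np.percentile(P[k],[5,50,95],axis=0).round(1).tolist() if k.any() else 0)
cv2.imwrite("pics/%s.png"%sys.argv[1],np.hstack(out)[:,:,::-1])
E
python3 fine.py f0
```

```text
scene ring pts 191 [[671.7, -15.1, 255.1], [690.7, -1.3, 270.5], [710.5, 22.5, 298.8]] px [439 178] [458 198]
scene lid [  0.068   0.048 679.813] 565 ang 1.6189441235776132 yends [-139.038  115.321]
rod pts 178 [[630.3, -95.0, 263.2], [673.1, -83.5, 277.0], [685.9, -47.4, 280.3]]
side ring pts 172 [[670.7, -21.0, 246.1], [685.9, 0.8, 264.3], [709.0, 21.4, 298.2]] px [224 149] [238 169]
side lid [  0.083   0.048 679.421] 2591 ang 1.6188119060313233 yends [-134.646  135.967]
rod pts 113 [[634.3, -89.6, 262.5], [678.4, -75.3, 276.4], [686.1, -31.9, 280.9]]
```

View pics/f0.png

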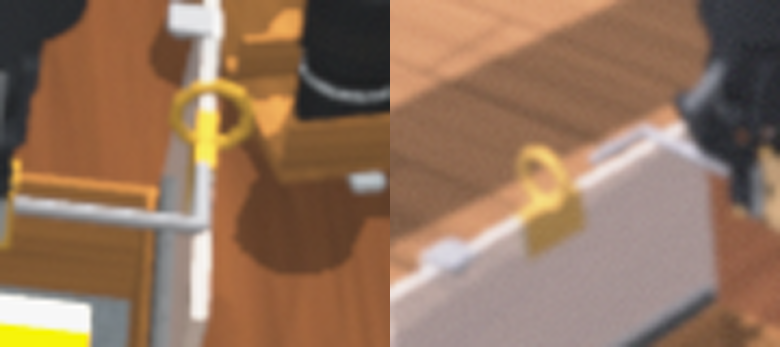

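Crops: the ring is at (212,112) in scene and (545,178) in side. The hook is level with it and on its -y side, at (203,205) and (625,145). I'll shift slightly and thread it.

{"op": "send_rows", "data": {
  "rows": "-1 -0.04 0.2 -0.03 0; -1 0 0.2 0 0; -1 0 0.15 0 0; -1 0 0.15 0 0; -1 0 0.15 0 0; -1 0 0.15 0 0; -1 0 0.14 0 0; -1 0 0 0 0"
}}

```text
time_s: 12.3
eef_pos: [584.4, -17.9, 264.8]
tool_rot: [0.04, 0.999, -0.0, -0.0]
wrist_force: [0.2, 0.7, -1.9]
grip_width: 25.3
grasp_force: 59.2
```

```bash
python3 - <<'E'
from h import *
np.set_printoptions(precision=2,suppress=True)
s=ctrl.state();print(s["time_s"],s["eef_pos"],s["wrist_force"],s["moment"])
E
python3 fine.py f1
```

```text
12.3 [584.44 -17.87 264.8 ] [ 0.18  0.73 -1.88] [-0.   -0.08 -0.02]
scene ring pts 146 [[671.8, -24.5, 257.6], [690.1, -1.6, 278.4], [710.7, 15.5, 298.2]] px [439 178] [458 200]
scene lid [  0.068   0.046 679.918] 588 ang 1.6171502251208267 yends [-138.163  117.606]
rod pts 164 [[631.5, -91.5, 262.4], [673.9, -26.1, 276.8], [690.2, -17.7, 281.4]]
side ring pts 160 [[669.3, -20.1, 246.2], [685.6, -0.1, 263.3], [708.5, 21.5, 298.1]] px [224 149] [238 170]
side lid [  0.082   0.046 679.526] 2262 ang 1.6171866446303789 yends [-120.115  135.225]
rod pts 62 [[636.3, -53.0, 262.9], [673.9, -25.6, 278.1], [687.1, -20.9, 282.3]]
```

View pics/f1.png

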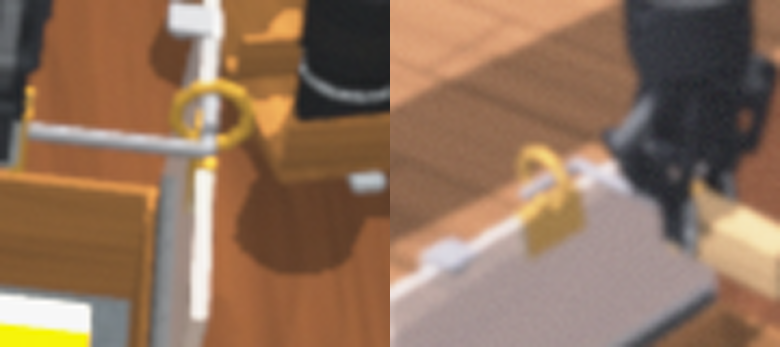

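The hook passes through the ring: its tip shows beyond the ring at (530,188) in the side crop. Next I'll compute the arc.

Run:
```python
import numpy as np
f=lambda a:np.array([-161*np.cos(a)+4*np.sin(a),161*np.sin(a)+4*np.cos(a)])
A=np.r_[1.617,1.617,np.linspace(1.617,0.1,19)[1:]];lead=np.r_[0,6,np.full(18,11.)]
P=np.array([f(a)+l*np.array([-np.sin(a),-np.cos(a)]) for a,l in zip(A,lead)])
Q=np.round(-(P-P[0])/50,2);
for a,r in zip(A[1:],np.diff(Q,axis=0)): print("%.2f | -1 %.2f 0 %.2f 0"%(a,*r))
```

```text
1.62 | -1 0.12 0 -0.01 0
1.53 | -1 0.37 0 0.01 0
1.45 | -1 0.27 0 0.03 0
1.36 | -1 0.27 0 0.06 0
1.28 | -1 0.26 0 0.08 0
1.20 | -1 0.25 0 0.10 0
1.11 | -1 0.24 0 0.12 0
1.03 | -1 0.23 0 0.14 0
0.94 | -1 0.22 0 0.16 0
0.86 | -1 0.21 0 0.18 0
0.77 | -1 0.19 0 0.19 0
0.69 | -1 0.17 0 0.21 0
0.61 | -1 0.16 0 0.22 0
0.52 | -1 0.13 0 0.24 0
0.44 | -1 0.12 0 0.25 0
0.35 | -1 0.09 0 0.25 0
0.27 | -1 0.07 0 0.26 0
0.18 | -1 0.05 0 0.27 0
0.10 | -1 0.03 0 0.27 0
```

{"op": "send_rows", "data": {
  "rows": "-1 0.12 0 0 0; -1 0.2 0 0 0; -1 0.17 0 0.01 0; -1 0.27 0 0.03 0; -1 0.27 0 0.06 0; -1 0.26 0 0.08 0; -1 0.25 0 0.1 0; -1 0 0 0 0"
}}

```text
time_s: 13.45
eef_pos: [506.0, -12.2, 250.6]
tool_rot: [0.04, 0.999, -0.0, -0.001]
wrist_force: [0.8, -0.2, -0.7]
grip_width: 24.8
grasp_force: 59.3
```

```bash
cat > lid.py <<'E'
from h import *
import sys
np.set_printoptions(precision=2,suppress=True)
s=ctrl.state();print(s["time_s"],s["eef_pos"],s["wrist_force"],s["moment"],s["grip_width"])
d=eyes.read_camera("side");b=eyes.read_camera("scene")
P,C,U=cloud(d)
k=(P[:,2]>118)&(P[:,2]<300)&(abs(P[:,1])<130)&(C.min(1)>100)&(P[:,0]>500)&(C.max(1)-C.min(1)<60)
# distance from hinge line in case axes
th=-0.077;X=(P[:,0]-679.5)*np.cos(th)+P[:,1]*np.sin(th);Z=P[:,2]-115
r=np.hypot(X,Z);k&=(r>40)&(r<150)
print("lid ang",np.percentile(np.arctan2(Z[k],-X[k]),[10,50,90]),k.sum())
w=np.array([640,480]);L=[]
for q in ["ring_eye","pole_hook"]:
  R=[[np.array(r["location"])*w for r in eyes.landmark_of(q,x)] for x in (b,d)]
  for u in R[0][:3]:
    for v in R[1][:3]:
      p=tri([b,d],[u,v])
      if p[2]>80 and 450<p[0]<750 and abs(p[1])<60: print(q,p,u,v)
if len(sys.argv)>1:
    save(d,sys.argv[1])
    o=[]
    for x,q in ((b,0),(d,1)):
        K=x["intrinsics"];W=x["world_to_cam"];c=W@np.r_[s["eef_pos"]+[100,18,10],1];c=K@c[:3];cx,cy=(c[:2]/c[2]).astype(int)
        cx=min(max(cx,60),580);cy=min(max(cy,50),430)
        o.append(cv2.resize(x["color"][cy-50:cy+50,cx-60:cx+60],(396,330),interpolation=cv2.INTER_CUBIC))
    cv2.imwrite("pics/%s.png"%sys.argv[1],np.hstack(o)[:,:,::-1])
E
python3 lid.py g0
```

```text
13.45 [506.   -12.18 250.56] [ 0.76 -0.23 -0.72] [-0.01 -0.06 -0.02] 24.832077319045798
lid ang [1.16 1.18 1.21] 1038
pole_hook [617.06  -0.01 259.86] [414.53 189.89] [252.67 171.22]
```

{"op": "send_rows", "data": {
  "rows": "-1 0.24 0 0.12 0; -1 0.23 0 0.14 0; -1 0.22 0 0.16 0; -1 0.21 0 0.18 0; -1 0.19 0 0.19 0; -1 0.17 0 0.21 0; -1 0.16 0 0.22 0; -1 0.13 0 0.24 0; -1 0.12 0 0.25 0; -1 0 0 0 0"
}}

```text
time_s: 15.0
eef_pos: [422.7, -5.9, 163.9]
tool_rot: [0.04, 0.999, -0.001, -0.002]
wrist_force: [-0.5, 0.1, -1.9]
grip_width: 25.1
grasp_force: 59.3
```

```bash
python3 lid.py g1
```

```text
15.0 [422.67  -5.93 163.91] [-0.47  0.07 -1.88] [ 0.03 -0.02  0.  ] 25.059448461008742
lid ang [0.46 0.51 0.6 ] 1286
ring_eye [531.05  20.12 187.44] [374.91 206.88] [274.88 208.08]
pole_hook [530.97   6.21 177.21] [374.27 214.08] [278.08 208.51]
pole_hook [627.64 -50.96 130.58] [432.58 238.7 ] [278.08 208.51]
```

View pics/g1.png

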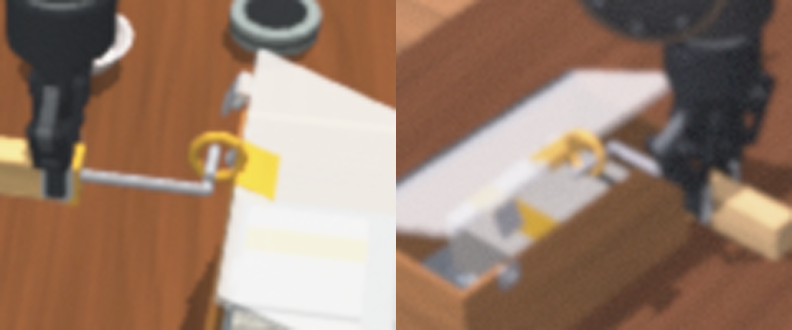

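The hook is in the ring at (213,160) in the scene crop and the lid is about 0.44 rad open. I'll continue down to about 0.1.

{"op": "send_rows", "data": {
  "rows": "-1 0.09 0 0.25 0; -1 0.07 0 0.26 0; -1 0.05 0 0.27 0; -1 0.03 0 0.2 0; -1 0 0 0 0"
}}

```text
time_s: 15.92
eef_pos: [411.1, -5.0, 115.1]
tool_rot: [0.04, 0.999, -0.001, -0.002]
wrist_force: [0.0, -0.8, -0.7]
grip_width: 25.2
grasp_force: 59.3
```

```bash
python3 lid.py
```

```text
15.925 [411.06  -4.97 115.09] [ 0.02 -0.8  -0.68] [-0.06 -0.05  0.01] 25.179577216610753
lid ang [0.16 0.21 0.31] 1955
ring_eye [519.03  15.93 133.89] [366.72 225.79] [278.27 223.78]
pole_hook [517.4   15.93 129.9 ] [368.7 225.7] [281.22 226.32]
```

{"op": "send_rows", "data": {
  "rows": "-1 0.01 0 0.12 0; -1 0 0 0.1 0; -1 0 0 0.06 0; -1 0 0 0 0"
}}

```text
time_s: 16.73
eef_pos: [412.4, -4.3, 102.3]
tool_rot: [0.04, 0.999, 0.0, 0.0]
wrist_force: [1.7, 0.3, 2.0]
grip_width: 24.9
grasp_force: 60.0
```

{"op": "send_rows", "data": {
  "rows": "-1 0 0 0.06 0; -1 0 0 0.05 0; -1 0 0 0 0"
}}

```text
time_s: 17.1
eef_pos: [412.1, -4.4, 96.7]
tool_rot: [0.04, 0.999, 0.0, 0.0]
wrist_force: [0.8, 1.7, 2.8]
grip_width: 24.9
grasp_force: 60.3
```

```bash
python3 lid.py
```

```text
17.1 [412.11  -4.37  96.69] [0.76 1.67 2.76] [ 0.48 -0.88  0.06] 24.90259889738033
lid ang [0.13 0.18 0.28] 1830
ring_eye [519.77  17.81 134.31] [369.09 224.21] [279.42 224.78]
pole_hook [519.14  17.2  127.62] [368.32 226.61] [279.49 226.51]
```

The pole slips in pitch in the grip at about 5 N, so the lever is too long. I'll unhook and do the final press with the underside of the pole's grip on the lid edge, right under the fingers.

{"op": "send_rows", "data": {
  "rows": "-1 0 0 -0.1 0; -1 0 0 -0.1 0; -1 0 -0.15 0 0; -1 0 -0.25 0 0; -1 0 -0.3 0 0; -1 0 -0.4 0 0; -1 0 -0.4 0 0; -1 0 0 0 0"
}}

```text
time_s: 18.4
eef_pos: [405.2, -80.9, 106.5]
tool_rot: [0.041, 0.999, -0.0, -0.0]
wrist_force: [0.0, -0.4, -2.6]
grip_width: 25.2
grasp_force: 59.8
```

```bash
python3 lid.py g2
```

```text
18.4 [405.22 -80.9  106.52] [ 0.01 -0.39 -2.6 ] [ 0.03 -0.02  0.04] 25.18371776129481
lid ang [0.14 0.18 0.28] 2067
ring_eye [522.91  10.78 127.96] [368.38 229.01] [278.59 224.11]
```

View pics/g2.png

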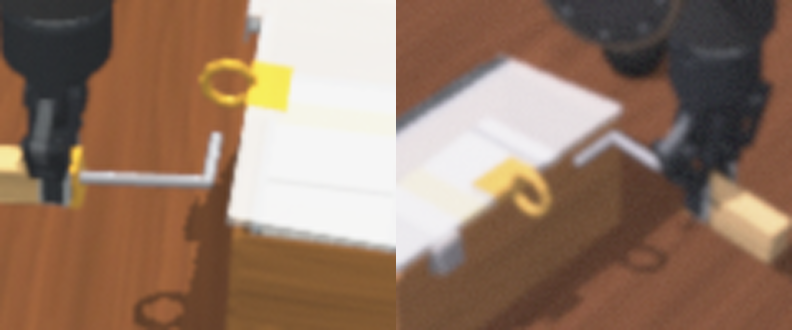

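The lid is nearly down and the hook is clear of the ring (hook at (215,150), ring at (228,80) in the scene crop). Next I'll go above the lid edge at the -y side.

{"op": "send_rows", "data": {
  "rows": "-1 0 0 -0.5 0; -1 0 0 -0.7 0; -1 0 0 -0.3 0; -1 -0.5 0.1 0 0; -1 -0.6 0.1 0 0; -1 -0.6 0.1 0 0; -1 -0.6 0.1 0 0; -1 -0.53 0.15 0 0; -1 0 0 0.3 0; -1 0 0 0.3 0; -1 0 0 0 0"
}}

```text
time_s: 20.08
eef_pos: [547.3, -63.3, 150.1]
tool_rot: [0.04, 0.999, -0.0, -0.002]
wrist_force: [-0.5, 0.2, -0.6]
grip_width: 25.3
grasp_force: 59.7
```

{"op": "send_rows", "data": {
  "rows": "-1 0 0 0.06 0; -1 0 0 0.06 0; -1 0 0 0 0"
}}

```text
time_s: 20.45
eef_pos: [549.1, -63.2, 146.0]
tool_rot: [0.04, 0.999, 0.0, 0.0]
wrist_force: [0.3, 0.4, -1.5]
grip_width: 25.1
grasp_force: 59.7
```

{"op": "send_rows", "data": {
  "rows": "-1 0 0 0.06 0; -1 0 0 0.06 0; -1 0 0 0 0"
}}

```text
time_s: 20.82
eef_pos: [549.2, -63.2, 140.2]
tool_rot: [0.04, 0.999, -0.0, 0.0]
wrist_force: [-1.6, 0.1, 2.2]
grip_width: 24.9
grasp_force: 60.3
```

{"op": "send_rows", "data": {
  "rows": "-1 0 0 0.05 0; -1 0 0 0.05 0; -1 0 0 0 0"
}}

```text
time_s: 21.2
eef_pos: [549.1, -63.1, 134.6]
tool_rot: [0.04, 0.999, 0.0, -0.0]
wrist_force: [-0.4, 0.1, -1.2]
grip_width: 25.0
grasp_force: 59.9
```

{"op": "send_rows", "data": {
  "rows": "-1 0 0 0.04 0; -1 0 0 0.04 0; -1 0 0 0 0"
}}

```text
time_s: 21.58
eef_pos: [549.5, -63.2, 132.1]
tool_rot: [0.04, 0.999, -0.0, 0.0]
wrist_force: [-4.3, 2.2, 12.5]
grip_width: 25.1
grasp_force: 61.7
```

{"op": "send_rows", "data": {
  "rows": "-1 0 0 0.04 0; -1 0 0 0 0"
}}

```text
time_s: 21.82
eef_pos: [550.5, -63.2, 131.3]
tool_rot: [0.04, 0.999, -0.0, 0.002]
wrist_force: [-5.5, 1.2, 19.6]
grip_width: 25.2
grasp_force: 62.9
```

A hard stop at about 20 N, following the snap. I'll lift and verify.

{"op": "send_rows", "data": {
  "rows": "-1 0 0 -0.3 0; -1 0 0 -0.7 0; -1 0 0 -0.7 0; -1 0 0 0 0"
}}

```text
time_s: 22.32
eef_pos: [550.9, -63.0, 216.8]
tool_rot: [0.04, 0.999, 0.0, 0.003]
wrist_force: [0.1, -0.4, -2.5]
grip_width: 25.5
grasp_force: 60.2
```

```bash
cat > shut.py <<'E'
from h import *
np.set_printoptions(precision=3,suppress=True)
s=ctrl.state();print(s["time_s"],s["eef_pos"],s["wrist_force"])
for c in ["scene","side"]:
    P,C,U=cloud(eyes.read_camera(c))
    th=-0.077;X=(P[:,0]-679.5)*np.cos(th)+P[:,1]*np.sin(th);Y=P[:,1]*np.cos(th)-(P[:,0]-679.5)*np.sin(th);Z=P[:,2]
    k=(X>-138)&(X<-8)&(abs(Y)<132)&(abs(Z-125)<25)
    for lo,hi in((-132,-40),(25,60),(90,132)):
        q=k&(Y>lo)&(Y<hi);f=np.polyfit(X[q],Z[q],1)
        for _ in range(3):
            r=abs(np.polyval(f,X)-Z);q=q&(r<4);f=np.polyfit(X[q],Z[q],1)
        print(c,lo,hi,q.sum(),"slope",-f[0].round(3),"z at edge/hinge",np.polyval(f,[-140,0]))
E
python3 shut.py
```

```text
22.325 [550.92  -63.032 216.801] [ 0.142 -0.386 -2.48 ]
scene -132 -40 1539 slope -0.005 z at edge/hinge [124.486 125.193]
scene 25 60 276 slope -0.005 z at edge/hinge [124.202 124.842]
scene 90 132 408 slope -0.001 z at edge/hinge [124.822 124.973]
side -132 -40 750 slope -0.007 z at edge/hinge [125.125 126.158]
side 25 60 337 slope -0.005 z at edge/hinge [124.943 125.625]
side 90 132 441 slope -0.01 z at edge/hinge [124.567 125.94 ]
```

The lid is flat shut: slope about 0 and its top at 125 mm all over. Next I'll carry the pole back to the free shelf area.

{"op": "send_rows", "data": {
  "rows": "-1 0.1 -0.6 0 0; -1 0.2 -0.85 0 0; -1 0.2 -0.85 0 0; -1 0.2 -0.85 0 0; -1 0.2 -0.85 0 0; -1 0.14 -0.84 0 0; -1 0 0 0.8 0; -1 0 0 0.9 0; -1 0 0 0.9 0; -1 0 0 0.8 0; -1 0 0 0.4 0; -1 0 0 0 0"
}}

```text
time_s: 23.92
eef_pos: [475.7, -299.7, 21.1]
tool_rot: [0.04, 0.999, 0.001, -0.003]
wrist_force: [-0.2, -0.6, -0.9]
grip_width: 24.8
grasp_force: 60.2
```

{"op": "send_rows", "data": {
  "rows": "-1 0 0 0.1 0; -1 0 0 0 0"
}}

```text
time_s: 24.18
eef_pos: [478.2, -300.3, 19.3]
tool_rot: [0.04, 0.999, -0.0, 0.0]
wrist_force: [-1.0, 0.1, -1.8]
grip_width: 25.0
grasp_force: 60.2
```

{"op": "send_rows", "data": {
  "rows": "-1 0 0 0.08 0; -1 0 0 0.06 0; -1 0 0 0 0"
}}

```text
time_s: 24.55
eef_pos: [478.7, -300.4, 12.5]
tool_rot: [0.04, 0.999, -0.0, 0.001]
wrist_force: [0.5, 1.8, 3.2]
grip_width: 25.0
grasp_force: 61.0
```

{"op": "send_rows", "data": {
  "rows": "-1 0 0 0.05 0; -1 0 0 0 0"
}}

```text
time_s: 24.8
eef_pos: [479.5, -300.6, 10.4]
tool_rot: [0.04, 0.999, -0.0, 0.001]
wrist_force: [2.1, 1.2, 5.3]
grip_width: 25.1
grasp_force: 61.3
```

{"op": "send_rows", "data": {
  "rows": "1 0 0 0 0; 1 0 0 0 0; 1 0 0 0 0; 1 0 0 0 0; 1 0 0 -0.5 0; 1 0 0 -1 0; 1 0 0 -1 0; 1 0 0 -1 0; 1 0 0 0 0"
}}

```text
time_s: 25.92
eef_pos: [480.2, -301.1, 188.9]
tool_rot: [0.04, 0.999, -0.001, 0.004]
wrist_force: [-0.0, -0.2, -1.4]
grip_width: 85.3
grasp_force: 0.0
```

```bash
python3 shut.py
python3 - <<'E'
from h import *
d=eyes.read_camera("scene");save(d,"end")
P,C,U=cloud(d)
k=(np.hypot(P[:,0]-452,P[:,1]+298)<70)&(P[:,2]>24)&(P[:,2]<60)&(C[:,0]-C[:,2]>40);print(k.sum(),np.percentile(P[k],[5,50,95],axis=0).round(0).tolist())
E
```

```text
25.925 [ 480.203 -301.12   188.89 ] [-0.007 -0.224 -1.439]
scene -132 -40 1540 slope -0.002 z at edge/hinge [124.614 124.875]
scene 25 60 468 slope 0.002 z at edge/hinge [125.177 124.89 ]
scene 90 132 499 slope -0.002 z at edge/hinge [124.85  125.116]
side -132 -40 763 slope -0.005 z at edge/hinge [125.04  125.744]
side 25 60 342 slope -0.001 z at edge/hinge [125.357 125.532]
side 90 132 445 slope -0.005 z at edge/hinge [125.099 125.799]
532 [[410.0, -313.0, 26.0], [451.0, -303.0, 35.0], [491.0, -288.0, 38.0]]
```

View pics/end.png

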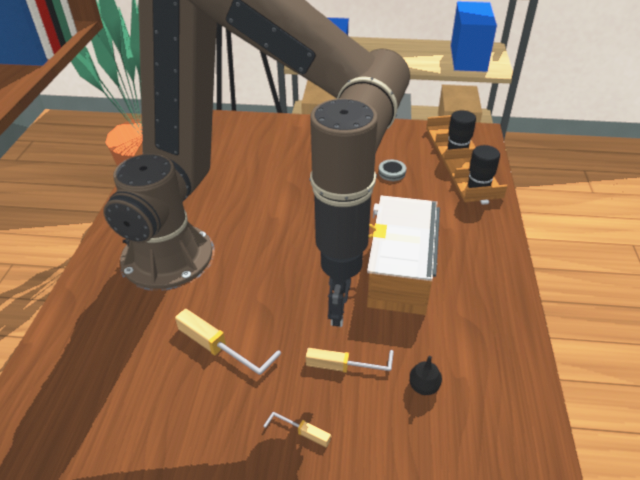

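The lid is shut (400,235), the pole lies flat on the shelf top at (330,360), and the gripper is clear. The blower and filter case haven't moved; the arm hides the dish here, but it was never approached. Handing in.

```bash
python3 -c "
from workcell import ctrl
print(ctrl.sign_off())"
```

```text
the job is handed in; nothing more can be done
None
```

I handed the job in at about 26 s: the carton was tipped onto its back in the case, the lid pulled down by its ring and pressed shut to a hard stop (about 20 N), and the pole laid back on the shelf; no verdict was returned.

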